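Pack the drying blocks into the bench corner

TASK

Two of the timber blocks carry standing screws with glued discs on top: pack them into the corner made by the two low metal bars so that they can dry. First push the long one (eight screws) fully into the corner, lengthwise along the longer bar and flush against both bars; then push the short one (four screws) lengthwise against the longer bar and up against the end of the long one. Keep both upright, screws on top, throughout.

Things in the scene. Friction and masses are not known exactly. Their poses are not given: they have to be found in the camera images.
- corner: Fixed L of two aluminium bars, 20 mm wide, 12 mm high, no floor. Origin: inner corner at table height; +x points away from the robot, +y left. The longer bar's inner face is x = 0, from y = 0 to -270 mm; the shorter bar's is y = 0, from x = 0 to -100 mm. Blocks go where x and y are negative. Place varies by centimetres, yaw by 9 degrees either way.
- long_mid (a point): Centre (22.5 mm above the underside) of the long loose pale timber block, 50 mm wide (its x), 120 long (its y), 45 high, about 0.2 kg, z up. On top two rows of four brass screws with 15 mm silver discs, up to 65 mm above the table. Gripped across its 50 mm width. Yaw within 20 degrees of zero. Not the plain block of that size without screws.
- short_mid (a point): Centre (22.5 mm above the underside) of the short loose pale timber block, 50 mm wide (its x), 80 long (its y), 45 high, about 0.13 kg, z up. Two rows of two such screws, up to 65 mm above the table. Gripped across its 50 mm width. Yaw within 20 degrees of zero. Not the plain block of that size. Other things within the work area are below 80 mm.
Not all that is in view belongs to the job. Leave any pink or red look-alike of the part that bears short_mid alone.

How it is judged:
By the outcome, as a careful person would: the job done as asked, in the order asked, and still so for the second after the job is handed in, with the robot touching nothing.
It also fails if it takes over 59 s, if anything falls off the work surface, if the arm or the gripper's body presses on something with over 40 N, if the wrist force passes 120 N, or if a joint passes its speed limit or range.

ROBOT

A 6-joint arm with a two-finger parallel gripper is mounted at the origin on the work surface. World frame = base frame: x ahead of the robot, y to its left, z up, the work surface at z = 0. Lengths are in mm, angles in rad, forces in N, time in s.
With the tool pointing down it reaches from about 350 to 775 mm from the base axis. Payload 5.5 kg.
Tool frame: the origin (TCP) lies at the very end of the fingers, on their centre line; the grasp point (between the pads) lies env.grasp_offset behind it (env.grasp_offset is the distance from the TCP to the grasp point, in mm); z points along the fingers, x is the direction in which the jaws open and shut, and the axes are right-handed (so a half turn about z gives the same grasp; the last joint's range is limited). The gripper opens to 85 mm and grips with 20 to 120 N. Pads are 22 mm wide; open, the fingers measure 114 mm over their backs; the gripper's body (76 mm by 85 mm) begins 54 mm behind the grasp point. The pads swing forward as they close: fully open they stand 13 mm farther back than shut.
Start: joints at [-1.392, 0.313, 0.046, 1.304, 0, 1.431], TCP at [180.217, -546.071, 231.323] pointing down, gripper open.
Joint ranges: [-2.76, 2.76], [-0.86, 1.69], [-1.03, 1.26], [-2.2, 2.34], [-1.47, 1.5], [-3.14, 3.14]. Speed limits (rad/s): [2.57, 2.57, 3.14, 3.14, 3.14, 3.14].

INTERFACE

Orientations are given as a rotation vector (axis times angle).
In Python, from cell import env gives the robot as it stands.
- The arm moves only by the shell command python3 -m handwheel 'ROWS' [FORCE]. ROWS is text: rows parted by semicolons, each of 5 numbers parted by spaces: the opening, from 0 (shut) to 1 (fully open), then the shift along the tool's x, y, z in units of 30 mm (1.0 is 30 mm), then the turn about the tool's z in units of 5 degrees (1.0 is 5 degrees). In form: gripper tx ty tz roll; .... A call has 1 to 5 rows; each row shifts and turns the commanded pose from where the row before left it, along the tool's axes as they then stand; what a row does not reach is not made up. A row lasts 1/12 s, in which the tool goes at most 41.7 mm and 7.16 degrees, less where a joint would pass 70% of its speed; a pose out of reach is approached as far as the arm can. A call is refused whole if a number of a shift passes 1 or a number of a turn 1, either way. A call with a gripper value outside its range is refused whole. The fingers move at their own pace and stop on an object; FORCE is the grip in N (left out, the last holds). Time passes only in rows, so rows that do not move let the fingers close. It gives the time, the measured TCP pose, the force and the opening at its end, in the units of the state.
- env.get_obs(): the state, without advancing time (a new reading comes with each control period).
- env.camera(name): name is "side" or "top" or "wrist"; returns a dict with "frame" (420x560x3 uint8, red, green, blue), "fov_y" (degrees; the focal length in pixels is half the picture's height over the tangent of half this angle, whatever the lens; pixels are square), "cx", "cy" (the principal point, pixels), "k1" (the pictures are not rectified: a ray, as slopes to the right and down, at radius r is drawn at 1 + k1 r^2 times it, then the intrinsics apply), "cam_to_world" (4x4, takes a point from camera to world coordinates); the wrist camera has in their place "tool_from_camera" (4x4, takes a point from camera to tool coordinates, whose origin is the TCP and whose axes are the tool frame's). Camera axes: x right, y down, z forward; pixel columns grow to the right and rows downward; lengths in mm; the calibration is good to about 2 mm. A picture is of the moment at which its call begins: read the wrist's pose just before it. There is no depth.
- env.finish_job(): hands the job in, once; it reports no verdict.
Trained networks look in a picture, given as the dict that the camera call returned (one of the last four; its "shot" number tells which), for a name from the list of things; names that differ only in an ending like _2 or _b are one class to them, and where a whole thing is asked for, a point or a joint stands for the part that bears it (a point fixed in the world has none). Each returns a list of dicts, best first, with "confidence" (0 to 1); they miss things now and then, are a little off and sometimes report something else, mostly with a low value. They report only what shows in the picture. A call takes as long as a camera call. They do not tell look-alikes from the thing itself.
- env.boxes_of(picture, thing): "uv" ([column, row] in pixels, amid what is visible of it).
The state is a dict: "clock": time; "q": joint angles; "dq": joint speeds; "joint_efforts": joint torques, N m; "eef_pos": TCP position; "tool_rot": TCP orientation; "wrist_force": force on the tool from outside, world axes, zero at the start; "torque": the same for the moment, N m; "width": opening from 0.0 (shut) to 1.0 (fully open).
Only numpy, scipy, OpenCV 4.12 (cv2) and the standard library are available. Lean on these libraries where they do the work, as an engineer would, in place of code of your own. Each camera call takes 0.05 s, during which the arm holds its last target.

## Working session

There is one attempt and no reset: what is moved stays moved. The work goes in short steps, Python scripts to look and compute and a shell command to move; the robot and the scene stay as the last step left them, time stands still between calls to the robot, and variables do not carry over. Pictures are saved under pics/ and viewed, and the job is handed in when it is done.

```bash
ls; mkdir -p pics; cat > h.py <<'E'
import numpy as np, cv2
from cell import env
def save(p,name):
    cv2.imwrite('pics/'+name+'.png', cv2.cvtColor(p['frame'],cv2.COLOR_RGB2BGR))
def K(p):
    h=p['frame'].shape[0]; return h/2/np.tan(np.radians(p['fov_y']/2))
def c2w(p):
    if 'cam_to_world' in p: return np.array(p['cam_to_world'])
    T=np.array(p['T_tool']); return T@np.array(p['tool_from_camera'])
def ray(p,uv):
    f=K(p); d=np.array([(uv[0]-p['cx'])/f,(uv[1]-p['cy'])/f]); s=d.copy()
    for _ in range(30): s=d/(1+p['k1']*(s@s))
    M=c2w(p); v=M[:3,:3]@np.array([s[0],s[1],1]); return M[:3,3],v
def atz(p,uv,z):
    o,v=ray(p,uv); return o+v*(z-o[2])/v[2]
def proj(p,X):
    M=np.linalg.inv(c2w(p)); c=M[:3,:3]@np.array(X,float)+M[:3,3]; s=c[:2]/c[2]; s=s*(1+p['k1']*(s@s)); return s*K(p)+[p['cx'],p['cy']]
def tool():
    o=env.get_obs(); T=np.eye(4); T[:3,:3]=cv2.Rodrigues(np.array(o['tool_rot'],float))[0]; T[:3,3]=o['eef_pos']; return T
def cam(n):
    T=tool(); p=env.camera(n); p['T_tool']=T; return p
E
python3 - <<'E'
from h import *
import pickle
o=env.get_obs();print(o);print(tool()); print(env.grasp_offset)
for n in ['top','side','wrist']:
    p=cam(n); save(p,n+'0'); pickle.dump(p,open(n+'0.pkl','wb'))
    print(n,{k:v for k,v in p.items() if k!='frame'})
    for t in ['corner','long_mid','short_mid']: print(t,[(np.round(b['uv'],1),round(b['confidence'],2)) for b in env.boxes_of(p,t)])
E
```

```text
pics
{'clock': 0.0, 'q': array([-1.39162314e+00,  3.14011958e-01,  4.50078454e-02,  1.30359661e+00,
        1.02970547e-05,  1.43120617e+00]), 'dq': array([ 1.36660058e-04, -1.28536386e-03,  4.82808670e-05, -1.51840768e-03,
        3.03495336e-04, -7.79351985e-04]), 'joint_efforts': array([-1.50832500e-03, -4.80634654e+01,  2.98526680e+01,  1.92530744e-02,
       -3.50912742e-04,  1.61718685e-05]), 'eef_pos': array([ 180.11076926, -545.54205469,  230.41409457]), 'tool_rot': array([-2.54482617e+00,  1.83998872e+00,  2.03143109e-03]), 'wrist_force': array([-0.1921782 , -0.24532998, -0.07756919]), 'torque': array([ 0.00093578, -0.0074297 , -0.0110491 ]), 'width': 1.001150125503728}
[[ 3.13392153e-01 -9.49623747e-01 -3.11440343e-04  1.80110769e+02]
 [-9.49622120e-01 -3.13392199e-01  1.77734641e-03 -5.45542055e+02]
 [-1.78541333e-03 -2.61255781e-04 -9.99998372e-01  2.30414095e+02]
 [ 0.00000000e+00  0.00000000e+00  0.00000000e+00  1.00000000e+00]]
18.700000000000003
top {'fov_y': 53.594202486652954, 'cx': 278.4842045162903, 'cy': 204.15860992241144, 'k1': -0.10234898002635534, 'cam_to_wor
[... 2141 characters left out ...]
4,  1.82605643e-04,
        -3.81157614e-02],
       [-3.52584187e-04,  9.60564738e-01,  2.78056218e-01,
        -7.00061999e+01],
       [-8.80392525e-05, -2.78056264e-01,  9.60564785e-01,
        -1.43339525e+02],
       [ 0.00000000e+00,  0.00000000e+00,  0.00000000e+00,
         1.00000000e+00]]), 'shot': 3, 'T_tool': array([[ 3.13419363e-01, -9.49614818e-01, -8.65288896e-07,
         1.80209390e+02],
       [-9.49614791e-01, -3.13419354e-01,  2.37802373e-04,
        -5.45972324e+02],
       [-2.26091855e-04, -7.37101771e-05, -9.99999972e-01,
         2.31175163e+02],
       [ 0.00000000e+00,  0.00000000e+00,  0.00000000e+00,
         1.00000000e+00]])}
corner []
long_mid []
short_mid []
```

View pics/top0.png

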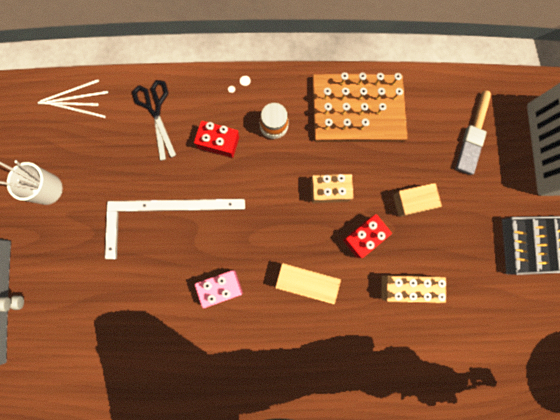

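View pics/side0.png

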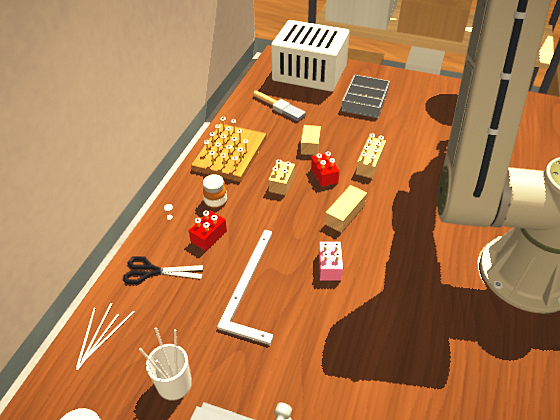

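The top view shows two pale blocks with screws: eight screws at (416,289) and four screws at (332,187). These match the description. The pink one (218,289), the reds (216,138) and (369,236), and the plain pale blocks (308,284) and (417,199) do not. The L is at (112-245, 200-258). I'll confirm in enlarged crops.

```bash
python3 - <<'E'
import cv2
a=cv2.imread('pics/top0.png')
cv2.imwrite('pics/c1.png',cv2.resize(a[160:320,290:460],None,fx=4.7,fy=3.7*4.7/4.7,interpolation=cv2.INTER_CUBIC)) if 0 else None
cv2.imwrite('pics/c1.png',cv2.resize(a[165:315,270:460],None,fx=4,fy=4,interpolation=cv2.INTER_CUBIC))
cv2.imwrite('pics/c2.png',cv2.resize(a[190:270,95:255],None,fx=5,fy=5,interpolation=cv2.INTER_CUBIC))
E
```

```text
(no output)
```

View pics/c1.png

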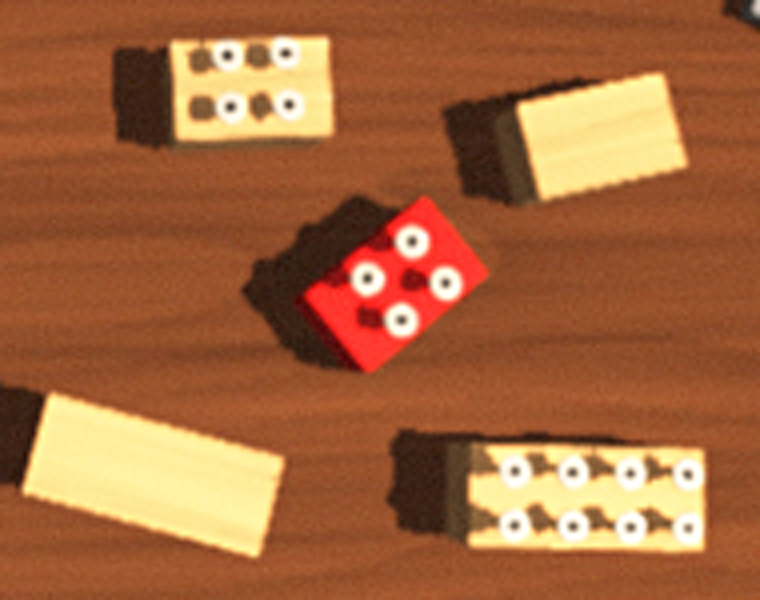

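View pics/c2.png

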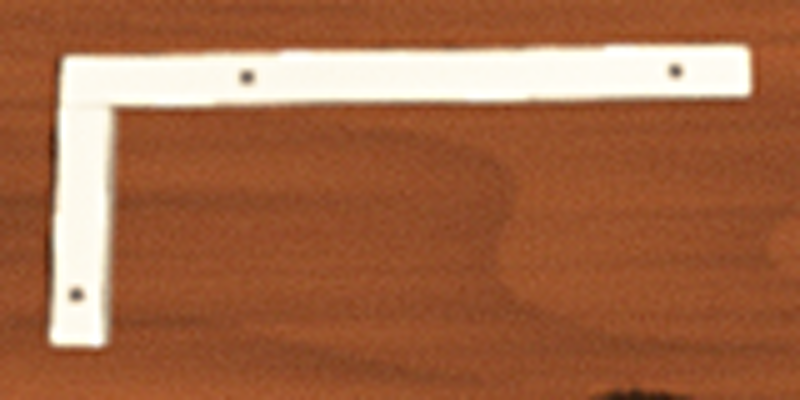

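The crops confirm it: top-left is the pale short block with four screws, bottom-right the pale long block with eight. The L's inner corner is at about crop (112,104).

```bash
python3 - <<'E'
from h import *
import pickle
p=pickle.load(open('top0.pkl','rb'))
def m(pts,s,off,z): return np.array([atz(p,(np.array(q)+.5)/s-.5+off,z)[:2] for q in pts])
o=np.array([270,165])
for n,pts in dict(short=[(172,41),(329,37),(332,136),(174,142)],long=[(469,445),(704,448),(704,550),(469,546)]).items():
    w=m(pts,4,o,45); print(n,w.round(1).tolist(),'c',w.mean(0).round(1),'len',np.linalg.norm(w[1]-w[0]),np.linalg.norm(w[2]-w[3]),'wid',np.linalg.norm(w[3]-w[0]),np.linalg.norm(w[2]-w[1]))
    a=(w[0]+w[3]-w[1]-w[2]); print('yaw',np.degrees(np.arctan2(-a[0],a[1])))
# discs as check z=65
d=m([(227,55),(286,53),(230,106),(289,104)],4,o,65); print('short discs c',d.mean(0)); a=d[0]+d[2]-d[1]-d[3];print(np.degrees(np.arctan2(-a[0],a[1])))
d=m([(515,472),(573,472),(630,473),(688,474),(515,526),(573,526),(630,527),(688,527)],4,o,65); print('long discs c',d.mean(0)); a=d[0]+d[4]-d[3]-d[7];print(np.degrees(np.arctan2(-a[0],a[1])))
o=np.array([95,190])
w=m([(112,104),(750,96),(107,345),(62,57),(748,46),(50,345)],5,o,12);print('corner',w.round(1).tolist())
for i,j in[(0,1),(0,2),(3,4),(1,4)]:
    v=w[i]-w[j];print(i,j,np.linalg.norm(v),np.degrees(np.arctan2(-v[0],v[1])))
E
```

```text
short [[673.7, -58.8], [674.9, -139.4], [623.6, -138.6], [621.7, -58.2]] c [648.5 -98.8] len 80.62571592573833 80.41878513426741 wid 52.01510619470421 51.260694295005834
yaw 1.1020637358351053
long [[467.3, -201.1], [462.2, -322.0], [411.6, -318.9], [417.9, -198.8]] c [ 439.8 -260.2] len 121.00322667246702 120.27412299056294 wid 49.50612573845575 50.66214172313756
yaw -2.71080774954399
short discs c [649.33841158 -98.82776386]
1.2482509797072663
long discs c [ 439.65861086 -260.23813868]
-2.398893092698036
corner [[611.2, 350.5], [610.7, 81.7], [510.5, 349.2], [631.5, 373.0], [631.8, 82.5], [510.7, 373.5]]
0 1 268.7337606187116 -0.101636926660775
0 2 100.65415843511425 -89.26050426416457
3 4 290.49286653959774 0.05881671551397491
1 4 21.118293965299806 91.94939335271391
```

```bash
python3 -m handwheel '1 0 0 0 -1;1 0 0 0 -1;1 0 0 0 -1;1 0 0 0 -1;1 0 0 0 -1'; python3 -m handwheel '1 0 0 0 -1;1 0 0 0 -1;1 0 0 0 -1;1 0 0 0 -1;1 0 0 0 -1';python3 -m handwheel '1 0 0 0 -1;1 0 0 0 -1;1 0 0 0 -1;1 0 0 0 -0.85; 1 0 0 0 0'; python3 - <<'E'
from h import *
import pickle
T=tool();print(T.round(3)); print(np.degrees(np.arctan2(T[1,0],T[0,0])))
p=pickle.load(open('side0.pkl','rb'))
print('corner pts',[proj(p,X).round(1) for X in [(611,350.5,12),(610.7,81,12),(510.5,349.5,12)]])
def blk(c,yaw,L,z=45):
    t=np.radians(yaw);x=np.array([np.cos(t),np.sin(t)]);y=np.array([-x[1],x[0]])
    return [np.r_[np.array(c)+sx*25*x+sy*L/2*y,z] for sx,sy in((-1,-1),(1,-1),(1,1),(-1,1))]
im=cv2.cvtColor(p['frame'],cv2.COLOR_RGB2BGR); im=cv2.resize(im,None,fx=4,fy=4,interpolation=cv2.INTER_CUBIC)
def dr(P): cv2.polylines(im,[np.int32([np.array(proj(p,X)+.5)*4-.5 for X in P])],True,(255,0,0),1)
dr(blk((439.8,-260.2),-2.5,120));dr(blk((648.8,-98.8),1.2,80)); dr([(611,350.5,12),(610.7,81,12),(611,350.5,12),(510.5,349.5,12)])
cv2.imwrite('pics/s1.png',im[480:740,1000:1640]); cv2.imwrite('pics/s2.png',im[880:1420,800:1160])
E
```

```text
clock: 1.02
eef_pos: [180.2, -546.1, 231.4]
tool_rot: [2.886, -1.24, 0.0]
wrist_force: [0.2, 0.0, -0.4]
width: 0.997
clock: 1.43
eef_pos: [180.2, -546.1, 231.4]
tool_rot: [3.086, -0.586, 0.0]
wrist_force: [-0.5, 0.2, 0.8]
width: 0.998
clock: 1.85
eef_pos: [180.2, -546.1, 231.4]
tool_rot: [3.141, -0.065, -0.0]
wrist_force: [0.1, -0.5, -0.1]
width: 1.001
[[ 9.99000e-01 -4.20000e-02 -0.00000e+00  1.80206e+02]
 [-4.20000e-02 -9.99000e-01 -0.00000e+00 -5.46072e+02]
 [-0.00000e+00  0.00000e+00 -1.00000e+00  2.31360e+02]
 [ 0.00000e+00  0.00000e+00  0.00000e+00  1.00000e+00]]
-2.3800137876107277
corner pts [array([228.5, 320.4]), array([271.6, 231.1]), array([272.8, 333.4])]
```

View pics/s1.png

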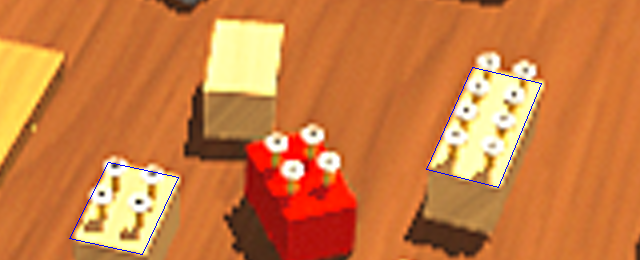

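View pics/s2.png

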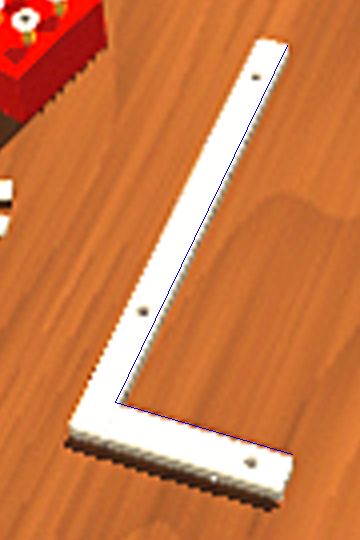

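The side view agrees with the top measurements to about 1–2 mm: the overlays lie on the block tops and on the L's inner edge. Next I move over the long block.

```bash
python3 -m handwheel '1 0.824 -0.988 0 0;1 0.824 -0.988 0 0;1 0.824 -0.988 0 0;1 0.824 -0.988 0 0;1 0.824 -0.988 0 0'; python3 -m handwheel '1 0.824 -0.988 0 0;1 0.824 -0.988 0 0;1 0.824 -0.988 0 0;1 0.824 -0.988 0 0;1 0.824 -0.988 0 0';python3 -m handwheel '1 0 0 0.6 0;1 0 0 0.6 0;1 0 0 0.6 0;1 0 0 0 0; 1 0 0 0 0'; python3 - <<'E'
from h import *
T=tool();print(T[:3,3].round(2),np.degrees(np.arctan2(T[1,0],T[0,0])))
p=cam('wrist')
im=cv2.cvtColor(p['frame'],cv2.COLOR_RGB2BGR)
def blk(c,yaw,L,z=45):
    t=np.radians(yaw);x=np.array([np.cos(t),np.sin(t)]);y=np.array([-x[1],x[0]])
    return [np.r_[np.array(c)+sx*25*x+sy*L/2*y,z] for sx,sy in((-1,-1),(1,-1),(1,1),(-1,1))]
cv2.polylines(im,[np.int32([proj(p,X) for X in blk((439.8,-260.2),-2.5,120)])],True,(255,0,0),1)
cv2.imwrite('pics/w1.png',im)
E
```

```text
clock: 2.27
eef_pos: [310.9, -402.1, 231.5]
tool_rot: [3.14, -0.073, 0.001]
wrist_force: [1.7, 0.9, 0.7]
width: 0.996
clock: 2.68
eef_pos: [441.1, -259.1, 231.6]
tool_rot: [3.14, -0.072, 0.001]
wrist_force: [-0.3, -0.7, 0.6]
width: 0.998
clock: 3.1
eef_pos: [439.5, -260.1, 176.8]
tool_rot: [-3.14, 0.07, 0.003]
wrist_force: [-0.8, 0.7, 0.2]
width: 1.0
[ 439.46 -260.05  176.77] -2.550710622524964
```

View pics/w1.png

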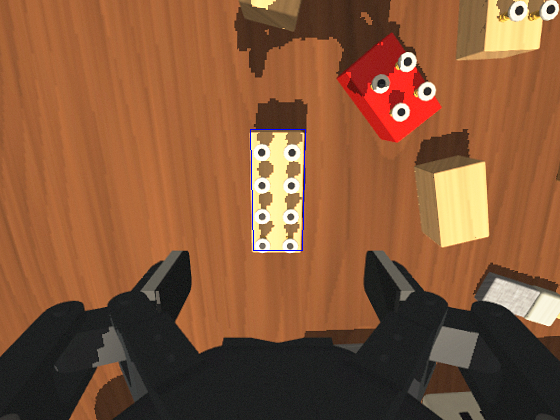

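The wrist view shows the predicted outline lying on the long block at (250-305, 130-250). Next: descend, grip and lift.

```bash
python3 -m handwheel '1 0 0 0.8 0;1 0 0 0.8 0;1 0 0 0.8 0;1 0 0 0.8 0; 1 0 0 0.8 0' 40; python3 -m handwheel '1 0 0 0.7 0;1 0 0 0.46 0;1 0 0 0.2 0;1 0 0 0 0;1 0 0 0 0';python3 -m handwheel '0.4 0 0 0 0;0.4 0 0 0 0;0.4 0 0 0 0;0.4 0 0 0 0;0.4 0 0 0 0' 40; python3 -m handwheel '0.4 0 0 0 0;0.4 0 0 0 0' 40
```

```text
clock: 3.57
eef_pos: [441.1, -262.1, 58.1]
tool_rot: [3.139, -0.071, 0.004]
wrist_force: [0.1, 0.3, 0.4]
width: 1.003
clock: 3.98
eef_pos: [440.7, -261.6, 17.6]
tool_rot: [3.14, -0.069, 0.002]
wrist_force: [-0.0, 0.5, -0.3]
width: 0.999
clock: 4.4
eef_pos: [440.7, -261.3, 17.7]
tool_rot: [3.139, -0.068, 0.002]
wrist_force: [-1.4, 0.1, 6.6]
width: 0.58
clock: 4.57
eef_pos: [440.7, -261.3, 17.7]
tool_rot: [3.139, -0.068, 0.002]
wrist_force: [-1.0, 0.4, 5.6]
width: 0.574
```

```bash
python3 -m handwheel '0.4 0 0 -0.3 0;0.4 0 0 -0.7 0;0.4 0 0 -0.8 0;0.4 0 0 -0.8 0;0.4 0 0 -0.7 -0.48'; python3 -m handwheel '0.4 0 0 0 0;0.4 0.1 -0.4 0 0;0.4 0.2 -0.8 0 0;0.4 0.24 -0.9 0 0;0.4 0.24 -0.9 0 0'; python3 - <<'E'
from h import *
T=tool();print(T[:3,3].round(2),np.degrees(np.arctan2(T[1,0],T[0,0])))
E
```

```text
clock: 4.98
eef_pos: [439.9, -260.5, 117.3]
tool_rot: [3.141, -0.002, 0.0]
wrist_force: [0.6, -0.3, -1.9]
width: 0.577
clock: 5.4
eef_pos: [462.6, -168.8, 114.1]
tool_rot: [-3.14, 0.005, 0.003]
wrist_force: [1.0, -0.3, -1.9]
width: 0.577
[ 462.56 -168.8   114.13] -0.1956323745128959
```

```bash
python3 -m handwheel '0.4 0.24 -0.9 0 0;0.4 0.24 -0.9 0 0;0.4 0.24 -0.9 0 0;0.4 0.24 -0.9 0 0;0.4 0.24 -0.9 0 0';python3 -m handwheel '0.4 0.24 -0.9 0 0;0.4 0.24 -0.9 0 0;0.4 0.24 -0.9 0 0;0.4 0.24 -0.9 0 0;0.4 0.24 -0.9 0 0';python3 -m handwheel '0.4 0.24 -0.9 0 0;0.4 0.24 -0.9 0 0;0.4 0.24 -0.9 0 0;0.4 0.24 -0.8 0 0;0.4 0.24 -0.6 0 0';python3 -m handwheel '0.4 0.1 -0.4 0 0;0.4 0 -0.1 0 0;0.4 0 0 0 0'; python3 - <<'E'
from h import *
T=tool();print(T[:3,3].round(2),np.degrees(np.arctan2(T[1,0],T[0,0])))
E
```

```text
clock: 5.82
eef_pos: [498.5, -33.4, 114.0]
tool_rot: [-3.141, 0.003, 0.004]
wrist_force: [-0.4, -0.7, -1.8]
width: 0.575
clock: 6.23
eef_pos: [534.5, 101.3, 113.9]
tool_rot: [-3.142, 0.003, 0.005]
wrist_force: [1.1, -0.7, -1.8]
width: 0.578
clock: 6.65
eef_pos: [570.4, 224.7, 113.6]
tool_rot: [3.141, -0.0, -0.005]
wrist_force: [-0.4, -0.4, -0.7]
width: 0.58
clock: 6.9
eef_pos: [573.9, 237.7, 114.2]
tool_rot: [3.141, -0.0, -0.004]
wrist_force: [0.5, 0.2, -1.4]
width: 0.576
[573.95 237.7  114.24] -0.01702547468089236
```

```bash
python3 -m handwheel '0.4 0.1 -0.5 0 0;0.4 0 -0.5 0 0;0.4 0 -0.38 0 0;0.4 0 0 0.5 0;0.4 0 0 0.8 0';python3 -m handwheel '0.4 0 0 0.8 0;0.4 0 0 0.5 0;0.4 0 0 0 0;0.4 0 0 0 0'; python3 - <<'E'
from h import *
T=tool();print(T[:3,3].round(2),np.degrees(np.arctan2(T[1,0],T[0,0])))
a=cam('side');b=cam('wrist')
save(b,'w2')
im=cv2.cvtColor(a['frame'],cv2.COLOR_RGB2BGR)
cv2.imwrite('pics/s3.png',cv2.resize(im[170:370,180:380],None,fx=3,fy=3))
E
```

```text
clock: 7.32
eef_pos: [580.2, 280.0, 79.1]
tool_rot: [-3.14, 0.001, -0.009]
wrist_force: [0.0, -0.1, -2.6]
width: 0.578
clock: 7.65
eef_pos: [577.1, 278.2, 36.7]
tool_rot: [3.141, -0.003, -0.004]
wrist_force: [1.3, 0.1, 0.0]
width: 0.583
[577.11 278.16  36.68] -0.0947579594339485
```

View pics/s3.png

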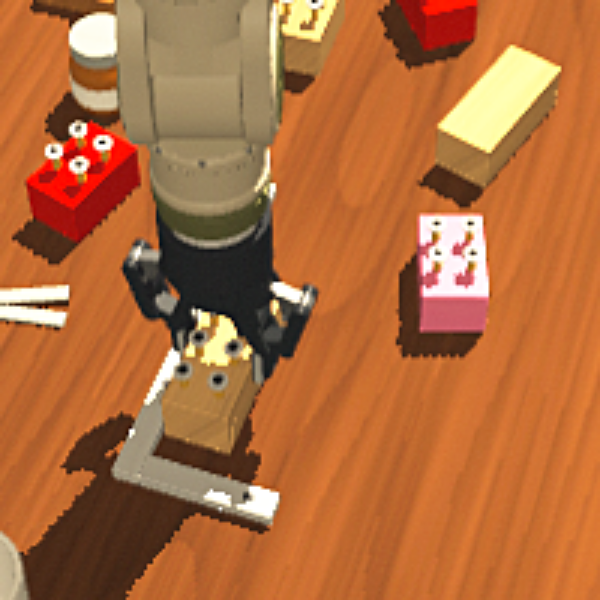

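View pics/w2.png

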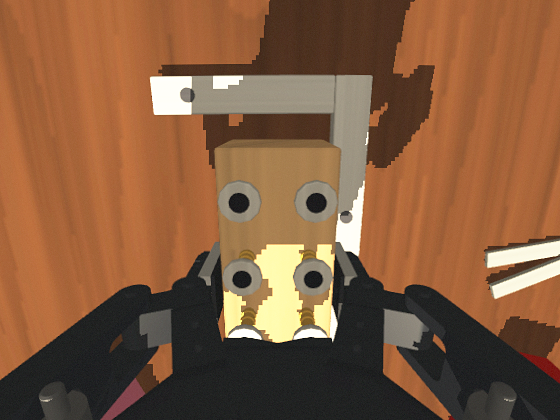

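The block is held upright about 19 mm up, with clear gaps to both bars. In the wrist view the bars are at rows 75-113 and columns 332-370. Lower gently.

```bash
python3 -m handwheel '0.4 0 0 0.3 0;0.4 0 0 0.2 0;0.4 0 0 0.08 0;0.4 0 0 0 0;0.4 0 0 0 0'; python3 -m handwheel '0.4 0 0 0.03 0;0.4 0 0 0 0'
```

```text
clock: 8.17
eef_pos: [578.0, 278.4, 19.8]
tool_rot: [3.141, -0.002, -0.001]
wrist_force: [-0.5, -0.1, -1.9]
width: 0.581
clock: 8.33
eef_pos: [578.4, 278.5, 19.2]
tool_rot: [3.142, -0.002, 0.0]
wrist_force: [0.1, -0.8, -1.9]
width: 0.578
```

```bash
python3 -m handwheel '0.4 0 0 0.03 0;0.4 0 0 0 0';python3 -m handwheel '0.4 0 0 0.03 0;0.4 0 0 0 0'
```

```text
clock: 8.5
eef_pos: [578.3, 278.5, 18.3]
tool_rot: [3.142, -0.002, 0.0]
wrist_force: [0.0, 0.4, -1.4]
width: 0.575
clock: 8.67
eef_pos: [578.4, 278.6, 17.8]
tool_rot: [-3.142, 0.002, -0.001]
wrist_force: [-0.5, -0.5, 1.3]
width: 0.575
```

```bash
python3 -m handwheel '0.4 0 -0.1 0 0;0.4 0 -0.1 0 0;0.4 0 -0.1 0 0;0.4 0 0 0 0';python3 -m handwheel '0.4 0.1 0 0 0;0.4 0.1 0 0 0;0.4 0 0 0 0'; python3 -m handwheel '0.4 0.03 -0.03 0 0;0.4 0 0 0 0'; python3 -m handwheel '0.4 0.03 -0.03 0 0;0.4 0 0 0 0'
```

```text
clock: 9.0
eef_pos: [578.7, 288.3, 17.7]
tool_rot: [-3.141, 0.002, -0.002]
wrist_force: [0.2, -0.6, 3.3]
width: 0.573
clock: 9.25
eef_pos: [584.3, 288.1, 17.7]
tool_rot: [-3.141, 0.001, -0.0]
wrist_force: [-1.1, 1.0, 3.8]
width: 0.581
clock: 9.42
eef_pos: [584.6, 288.3, 17.7]
tool_rot: [3.141, -0.002, -0.001]
wrist_force: [-3.4, -1.8, 6.0]
width: 0.575
clock: 9.58
eef_pos: [584.7, 288.3, 17.8]
tool_rot: [3.139, -0.002, -0.004]
wrist_force: [-5.5, -5.2, 8.4]
width: 0.577
```

```bash
python3 -m handwheel '0.4 0.03 -0.05 0 0;0.4 0.03 -0.05 0 0;0.4 0 0 0 0'; python3 -m handwheel '0.6 0 0 0 0;0.8 0 0 0 0;0.9 0 0 0 0;1 0 0 0 0;1 0 0 0 0'; python3 - <<'E'
from h import *
b=cam('wrist');T=tool();print(T[:3,3].round(2),np.degrees(np.arctan2(T[1,0],T[0,0])))
save(b,'w3')
E
```

```text
clock: 9.83
eef_pos: [584.7, 289.1, 17.8]
tool_rot: [3.135, -0.003, -0.009]
wrist_force: [-10.0, -12.5, 14.9]
width: 0.575
clock: 10.25
eef_pos: [588.2, 292.6, 17.2]
tool_rot: [-3.141, 0.002, -0.001]
wrist_force: [0.1, -0.9, -0.4]
width: 0.998
[588.12 292.54  17.25] -0.07397020868574622
```

View pics/w3.png

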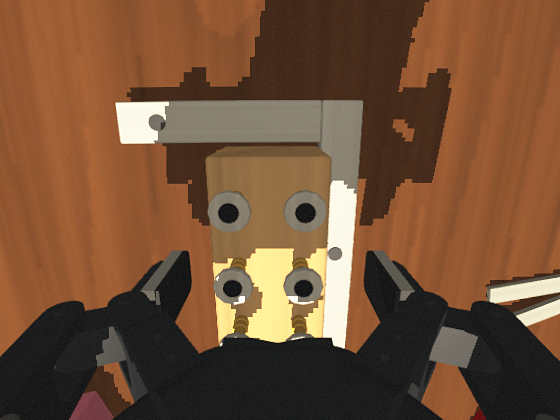

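Released. There seems to be a thin dark strip at the short bar (rows 143-147), possibly shadow or a 1 mm gap. I'll seat the block with the closed fingers, pushing low on its end and then its side.

```bash
python3 -m handwheel '1 0 0 -0.4 0;1 0 0 -0.7 0;1 0 0 -0.7 0;1 0 0 -0.6 0;1 0 0 -0.2 0'; python3 -m handwheel '0.5 -0.07 0.7 0 0;0 0 0.8 0 0;0 0 0.8 0 0;0 0 0.7 0 0;0 0 0 0 0'; python3 -m handwheel '0 0 0 0.7 0;0 0 0 0.7 0;0 0 0 0.7 0;0 0 0 0.5 0;0 0 0 0 0'; python3 -m handwheel '0 0 0 0.2 0;0 0 0 0 0';python3 - <<'E'
from h import *
b=cam('wrist');T=tool();print(T[:3,3].round(2),np.degrees(np.arctan2(T[1,0],T[0,0])))
save(b,'w4')
E
```

```text
clock: 10.72
eef_pos: [589.8, 293.1, 99.6]
tool_rot: [-3.14, 0.002, -0.008]
wrist_force: [0.6, -0.4, 0.5]
width: 1.004
clock: 11.13
eef_pos: [585.5, 199.0, 95.3]
tool_rot: [3.14, -0.008, -0.001]
wrist_force: [0.1, 0.3, 0.5]
width: 0.3
clock: 11.55
eef_pos: [582.8, 202.2, 13.7]
tool_rot: [3.14, -0.002, -0.01]
wrist_force: [-0.1, 0.5, -0.5]
width: 0.004
clock: 11.72
eef_pos: [585.7, 202.7, 11.2]
tool_rot: [-3.142, 0.002, 0.0]
wrist_force: [-0.3, 0.1, -0.0]
width: -0.002
[586.   202.72  11.84] -0.06599260047062229
```

View pics/w4.png

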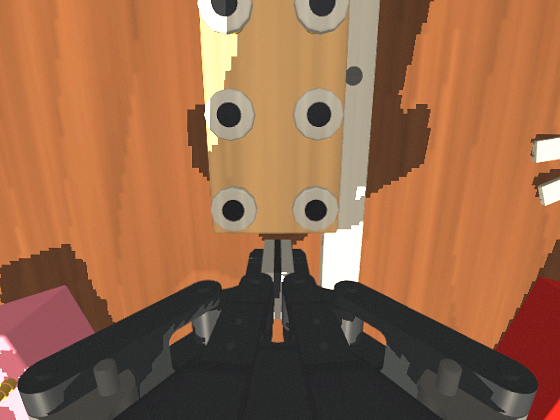

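```bash
python3 -m handwheel '0 0 -0.2 0 0;0 0 -0.2 0 0;0 0 -0.07 0 0;0 0 0 0 0'; python3 -m handwheel '0 0 -0.04 0 0;0 0 0 0 0';python3 -m handwheel '0 0 -0.04 0 0;0 0 0 0 0';python3 -m handwheel '0 0 -0.04 0 0;0 0 0 0 0'
```

```text
clock: 12.1
eef_pos: [586.1, 217.4, 12.1]
tool_rot: [-3.141, 0.001, -0.002]
wrist_force: [-0.2, 0.3, 1.0]
width: 0.001
clock: 12.27
eef_pos: [585.7, 217.9, 11.5]
tool_rot: [3.142, -0.002, 0.0]
wrist_force: [-0.3, -0.5, -0.9]
width: -0.001
clock: 12.43
eef_pos: [585.7, 218.7, 11.4]
tool_rot: [3.141, -0.003, 0.0]
wrist_force: [-0.5, -0.6, 1.0]
width: 0.001
clock: 12.6
eef_pos: [585.7, 219.9, 11.4]
tool_rot: [3.141, -0.003, 0.0]
wrist_force: [-0.7, -1.5, -0.3]
width: -0.001
```

```bash
python3 -m handwheel '0 0 -0.04 0 0;0 0 0 0 0'; python3 -m handwheel '0 0 -0.04 0 0;0 0 0 0 0';python3 -m handwheel '0 0 -0.04 0 0;0 0 0 0 0';python3 -m handwheel '0 0 -0.04 0 0;0 0 0 0 0'
```

```text
clock: 12.77
eef_pos: [585.7, 220.2, 11.4]
tool_rot: [3.139, -0.003, 0.0]
wrist_force: [-0.4, -4.9, 1.7]
width: -0.001
clock: 12.93
eef_pos: [585.7, 220.2, 11.4]
tool_rot: [3.137, -0.005, -0.0]
wrist_force: [0.6, -9.4, 2.8]
width: 0.002
clock: 13.1
eef_pos: [585.7, 220.2, 11.4]
tool_rot: [3.135, -0.006, -0.0]
wrist_force: [-0.5, -13.3, 3.4]
width: 0.0
clock: 13.27
eef_pos: [585.7, 220.2, 11.4]
tool_rot: [3.133, -0.008, -0.0]
wrist_force: [0.2, -16.4, 4.3]
width: 0.002
```

Seated on the short bar: the TCP stalled at y=220.2 with force rising to 16 N. Back off, raise and look.

```bash
python3 -m handwheel '0 0 0.4 0 0;0 0 0.4 0 0;0 0 0 -0.8 0;0 0 0 -0.8 0;0 0 0 -0.9 0'; python3 -m handwheel '0.7 0 0.9 0 0;0.7 0 0.9 0 0;0.7 0 0.9 0 0;0.7 0 0.9 0 0;0.7 0 0.9 0 0'; python3 - <<'E'
from h import *
T=tool();print(T[:3,3].round(2))
import pickle
a=cam('side');b=cam('top'); pickle.dump(b,open('top1.pkl','wb'));pickle.dump(a,open('side1.pkl','wb'))
f=lambda p:cv2.cvtColor(p['frame'],cv2.COLOR_RGB2BGR)
cv2.imwrite('pics/s5.png',cv2.resize(f(a)[220:350,210:310],None,fx=5,fy=4.6*5/4.6,interpolation=cv2.INTER_CUBIC)[:600])
cv2.imwrite('pics/t5.png',cv2.resize(f(b)[190:270,95:255],None,fx=5,fy=5,interpolation=cv2.INTER_CUBIC))
E
```

```text
clock: 13.68
eef_pos: [584.6, 200.2, 86.0]
tool_rot: [-3.141, 0.003, 0.004]
wrist_force: [0.8, 0.0, 0.9]
width: 0.0
clock: 14.1
eef_pos: [585.2, 64.8, 86.4]
tool_rot: [-3.141, 0.001, -0.001]
wrist_force: [0.8, -0.1, -1.0]
width: 0.696
[585.22  64.77  86.42]
```

View pics/s5.png

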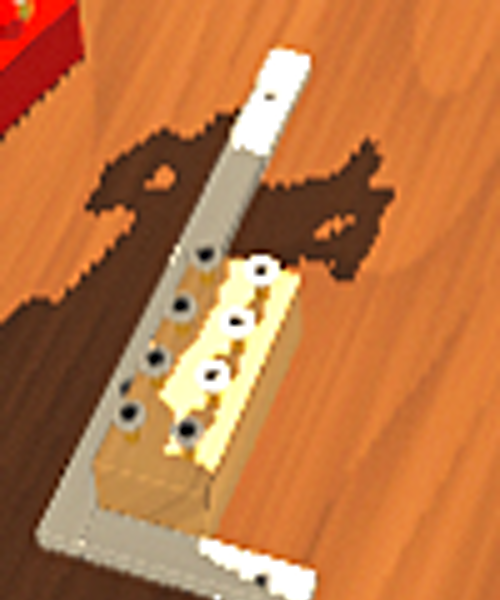

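View pics/t5.png

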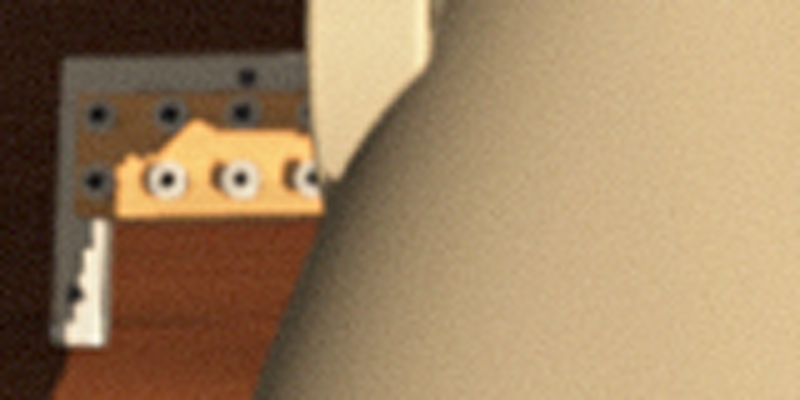

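```bash
python3 - <<'E'
from h import *
import pickle
p=pickle.load(open('top1.pkl','rb'))
g=lambda q,z:atz(p,(np.array(q)+.5)/5-.5+[95,190],z)[:2].round(1)
print('row+x',[g(q,65) for q in[(98,114),(170,114),(242,112)]],'row-x',[g(q,65) for q in[(96,181),(167,180),(240,180)]])
print('top corner NW',g((77,93),45),'SW',g((77,217),45),'S edge',g((322,216),45))
p=pickle.load(open('side1.pkl','rb'))
im=cv2.resize(cv2.cvtColor(p['frame'],cv2.COLOR_RGB2BGR),None,fx=5,fy=5,interpolation=cv2.INTER_CUBIC)
P=[(611,350.5,45),(611,230.5,45),(561,230.5,45),(561,350.5,45)]
cv2.polylines(im,[np.int32([(proj(p,X)+.5)*5-.5 for X in P])],True,(255,0,0),1)
P=[(611,350.5,12),(610.7,81,12),(611,350.5,12),(510.5,349.5,12)]
cv2.polylines(im,[np.int32([(proj(p,X)+.5)*5-.5 for X in P])],True,(0,0,255),1)
cv2.imwrite('pics/s6.png',im[1100:1700,1050:1550])
E
```

```text
row+x [array([599.9, 336.2]), array([599.5, 307.2]), array([599.9, 278.4])] row-x [array([573.4, 336. ]), array([573.5, 307.5]), array([573.1, 278.4])]
top corner NW [611.3 352.9] SW [561.  350.9] S edge [560.3 251. ]
```

View pics/s6.png

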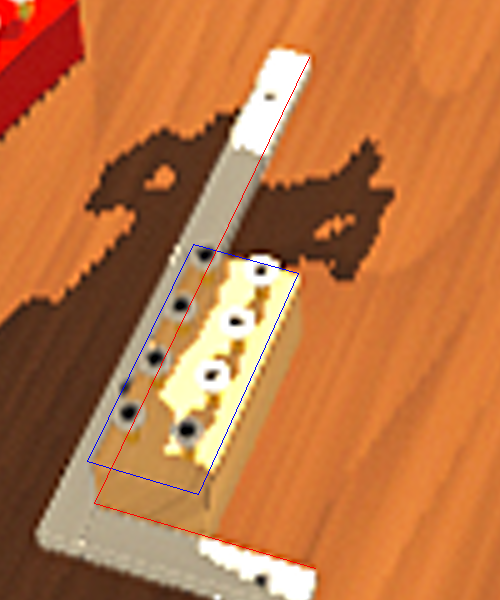

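The measurements agree with a flush fit: disc rows centred at x=586.5 (ideal 586), yaw about 0, and the top corner at (611, 351-353). Now the short block.

```bash
python3 -m handwheel '1 0.303 0.779 0 -0.24;1 0.303 0.779 0 0;1 0.303 0.779 0 0;1 0.303 0.779 0 0;1 0.303 0.779 0 0'; python3 -m handwheel '1 0.303 0.779 0 0;1 0.303 0.779 0 0;1 0 0 -0.3 0;1 0 0 0 0;1 0 0 0 0'; python3 - <<'E'
from h import *
b=cam('wrist');T=tool();print(T[:3,3].round(2),np.degrees(np.arctan2(T[1,0],T[0,0])))
im=cv2.cvtColor(b['frame'],cv2.COLOR_RGB2BGR)
def blk(c,yaw,L,z=45):
    t=np.radians(yaw);x=np.array([np.cos(t),np.sin(t)]);y=np.array([-x[1],x[0]])
    return [np.r_[np.array(c)+sx*25*x+sy*L/2*y,z] for sx,sy in((-1,-1),(1,-1),(1,1),(-1,1))]
cv2.polylines(im,[np.int32([proj(b,X) for X in blk((648.8,-98.8),1.2,80)])],True,(255,0,0),1)
cv2.imwrite('pics/w5.png',im)
E
```

```text
clock: 14.62
eef_pos: [633.1, -50.6, 86.3]
tool_rot: [-3.14, -0.032, -0.001]
wrist_force: [-0.4, 1.1, 0.4]
width: 1.002
clock: 15.03
eef_pos: [651.9, -96.1, 95.7]
tool_rot: [-3.141, -0.031, -0.001]
wrist_force: [0.3, -0.5, 0.7]
width: 0.997
[651.52 -95.61  95.38] 1.167537108962423
```

View pics/w5.png

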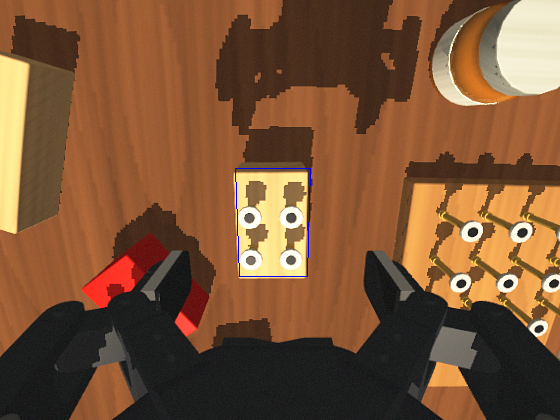

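```bash
python3 - <<'E'
from h import *
import pickle
p=pickle.load(open('top0.pkl','rb'))
g=lambda q,z:atz(p,(np.array(q)+.5)/4-.5+[270,165],z)[:2].round(1)
print([g(q,45) for q in[(425,198),(488,270),(370,372),(300,295)]])
print('board',[atz(p,q,15)[:2].round(1) for q in[(315,139),(406,139)]],[atz(p,q,z)[:2].round(1) for z in (40,60) for q in[(329,123),(346,123)]])
E
```

```text
[array([ 591.3, -184.7]), array([ 554.2, -215.2]), array([ 504.6, -152.7]), array([ 543.6, -119.1])]
board [array([758.9, -69.6]), array([ 757.9, -268.3])] [array([785.7, -97.3]), array([ 785.6, -133.3]), array([778.7, -94.3]), array([ 778.5, -129.4])]
```

Everything is clear: the red block is below x=591 and the board is beyond x=757. Descend and grip.

```bash
python3 -m handwheel '1 -0.08 0.1 0.5 0;1 0 0 0.7 0;1 0 0 0.7 0;1 0 0 0.5 0;1 0 0 0.15 0'; python3 -m handwheel '1 0 0 0 0;1 0 0 0.05 0;1 0 0 0 0'; python3 -m handwheel '0.4 0 0 0 0;0.4 0 0 0 0;0.4 0 0 0 0;0.4 0 0 0 0;0.4 0 0 0 0' 40; python3 -m handwheel '0.4 0 0 0 0;0.4 0 0 0 0' 40
```

```text
clock: 15.5
eef_pos: [646.8, -97.6, 15.7]
tool_rot: [-3.14, -0.033, 0.008]
wrist_force: [-0.7, -0.9, -0.5]
width: 1.0
clock: 15.75
eef_pos: [650.2, -99.4, 18.5]
tool_rot: [3.141, 0.032, 0.003]
wrist_force: [0.3, 0.2, 0.4]
width: 0.999
clock: 16.17
eef_pos: [649.9, -99.9, 18.3]
tool_rot: [3.141, 0.031, 0.002]
wrist_force: [0.1, 0.6, 4.0]
width: 0.574
clock: 16.33
eef_pos: [650.0, -100.0, 18.4]
tool_rot: [3.141, 0.031, 0.002]
wrist_force: [-1.0, -0.1, 4.5]
width: 0.573
```

```bash
python3 -m handwheel '0.4 0 0 -0.3 0;0.4 0 0 -0.7 0;0.4 0 0 -0.8 0;0.4 0 0 -0.7 0;0.4 0 0 -0.5 0.23'; python3 -m handwheel '0.4 -0.1 -0.4 0 0;0.4 -0.2 -0.8 0 0;0.4 -0.25 -0.95 0 0;0.4 -0.25 -0.95 0 0;0.4 -0.25 -0.95 0 0';python3 -m handwheel '0.4 -0.25 -0.95 0 0;0.4 -0.25 -0.95 0 0;0.4 -0.25 -0.95 0 0;0.4 -0.25 -0.95 0 0;0.4 -0.2 -0.6 0 0'; python3 -m handwheel '0.4 -0.1 -0.3 0 0;0.4 0 0 0 0;0.4 0 0 0 0'; python3 - <<'E'
from h import *
T=tool();print(T[:3,3].round(2),np.degrees(np.arctan2(T[1,0],T[0,0])))
E
```

```text
clock: 16.75
eef_pos: [649.7, -99.9, 109.4]
tool_rot: [3.141, -0.001, 0.002]
wrist_force: [0.9, 0.8, -1.0]
width: 0.577
clock: 17.17
eef_pos: [616.1, 23.6, 105.9]
tool_rot: [-3.141, 0.001, 0.004]
wrist_force: [-0.5, 0.3, -1.5]
width: 0.579
clock: 17.58
eef_pos: [579.5, 157.0, 105.9]
tool_rot: [-3.141, -0.003, 0.005]
wrist_force: [0.8, -0.7, -0.9]
width: 0.576
clock: 17.83
eef_pos: [578.4, 162.9, 106.7]
tool_rot: [3.141, 0.001, -0.002]
wrist_force: [0.3, 0.9, -1.7]
width: 0.578
[578.41 162.91 106.66] 0.038032270403555245
```

```bash
python3 -m handwheel '0.4 0 -0.4 0.4 0;0.4 0 0 0.7 0;0.4 0 0 0.7 0;0.4 0 0 0.5 0;0.4 0 0 0.1 0'; python3 -m handwheel '0.4 0 0 0.1 0;0.4 0 0 0 0'; python3 - <<'E'
from h import *
b=cam('wrist');T=tool();print(T[:3,3].round(2),np.degrees(np.arctan2(T[1,0],T[0,0])))
save(b,'w6')
E
```

```text
clock: 18.25
eef_pos: [576.9, 173.4, 31.4]
tool_rot: [3.14, -0.004, -0.009]
wrist_force: [-0.6, 0.0, -1.5]
width: 0.58
clock: 18.42
eef_pos: [579.2, 174.2, 31.9]
tool_rot: [3.141, -0.003, -0.001]
wrist_force: [0.0, -0.5, -1.1]
width: 0.577
[579.76 174.4   32.72] -0.08650570582810399
```

View pics/w6.png

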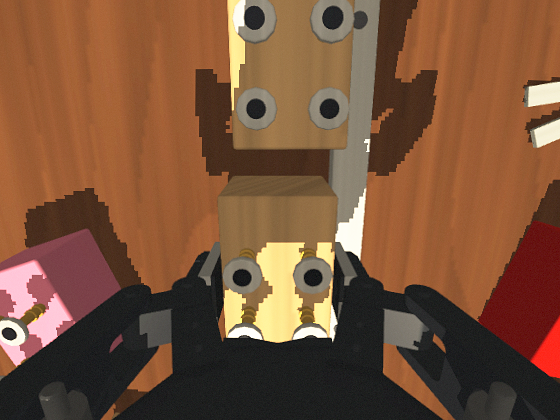

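The short block is held upright, with gaps to the long block (rows 150-178) and to the bar (column 335). Lower onto the table.

```bash
python3 -m handwheel '0.4 0 0 0.2 0;0.4 0 0 0.15 0;0.4 0 0 0.05 0;0.4 0 0 0 0'; python3 -m handwheel '0.4 0 0 0.03 0;0.4 0 0 0 0';python3 -m handwheel '0.4 0 0 0.03 0;0.4 0 0 0 0'
```

```text
clock: 18.8
eef_pos: [578.7, 174.7, 20.0]
tool_rot: [3.141, -0.001, -0.001]
wrist_force: [0.3, 0.6, -1.2]
width: 0.571
clock: 18.97
eef_pos: [579.1, 174.8, 19.5]
tool_rot: [3.142, -0.001, 0.0]
wrist_force: [-0.7, 0.4, -1.1]
width: 0.579
clock: 19.13
eef_pos: [579.1, 174.8, 18.6]
tool_rot: [3.142, -0.001, 0.0]
wrist_force: [-0.7, 0.2, -1.5]
width: 0.578
```

Slide toward the bar first (gap about 7 mm), then up to the long block.

```bash
python3 -m handwheel '0.4 0 0 0.03 0;0.4 0 0 0 0'; python3 -m handwheel '0.4 0.1 0 0 0;0.4 0.1 0 0 0;0.4 0 0 0 0';python3 -m handwheel '0.4 0.04 0 0 0;0.4 0 0 0 0';python3 -m handwheel '0.4 0 -0.15 0 0;0.4 0 -0.15 0 0;0.4 0 -0.1 0 0;0.4 0 0 0 0'
```

```text
clock: 19.3
eef_pos: [579.2, 174.9, 18.3]
tool_rot: [3.142, -0.001, 0.001]
wrist_force: [-1.6, -0.7, 3.3]
width: 0.576
clock: 19.55
eef_pos: [585.0, 174.9, 18.3]
tool_rot: [-3.141, 0.0, 0.0]
wrist_force: [-4.6, -0.2, 5.9]
width: 0.58
clock: 19.72
eef_pos: [585.0, 174.9, 18.4]
tool_rot: [3.142, 0.0, -0.003]
wrist_force: [-6.9, -0.6, 8.2]
width: 0.578
clock: 20.05
eef_pos: [584.9, 185.2, 18.4]
tool_rot: [3.138, -0.002, -0.003]
wrist_force: [-6.8, -7.2, 9.8]
width: 0.58
```

```bash
python3 -m handwheel '0.4 0 -0.06 0 0;0.4 0 0 0 0';python3 -m handwheel '0.4 0 -0.06 0 0;0.4 0 0 0 0'; python3 -m handwheel '0.4 0 -0.06 0 0;0.4 0 0 0 0'; python3 -m handwheel '0.4 0 -0.06 0 0;0.4 0 0 0 0'
```

```text
clock: 20.22
eef_pos: [584.9, 186.6, 18.4]
tool_rot: [3.137, -0.002, -0.003]
wrist_force: [-6.5, -8.0, 10.3]
width: 0.576
clock: 20.38
eef_pos: [584.9, 188.3, 18.4]
tool_rot: [3.137, -0.003, -0.003]
wrist_force: [-6.6, -7.7, 9.6]
width: 0.581
clock: 20.55
eef_pos: [584.9, 190.0, 18.4]
tool_rot: [3.137, -0.003, -0.004]
wrist_force: [-6.6, -7.9, 9.5]
width: 0.579
clock: 20.72
eef_pos: [584.9, 191.4, 18.4]
tool_rot: [3.136, -0.003, -0.004]
wrist_force: [-7.0, -9.9, 9.9]
width: 0.583
```

```bash
python3 -m handwheel '0.4 0 -0.05 0 0;0.4 0 0 0 0';python3 -m handwheel '0.4 0 -0.05 0 0;0.4 0 0 0 0'
```

```text
clock: 20.88
eef_pos: [584.9, 191.4, 18.4]
tool_rot: [3.133, -0.004, -0.004]
wrist_force: [-6.6, -14.7, 11.9]
width: 0.58
clock: 21.05
eef_pos: [584.9, 191.4, 18.4]
tool_rot: [3.131, -0.005, -0.004]
wrist_force: [-7.5, -18.9, 12.0]
width: 0.576
```

```bash
python3 -m handwheel '0.6 0 0 0 0;0.8 0 0 0 0;0.9 0 0 0 0;1 0 0 0 0;1 0 0 0 0'; python3 -m handwheel '1 0 0 -0.4 0;1 0 0 -0.7 0;1 0 0 -0.7 0;1 0 0 -0.6 0;1 0 0 -0.2 0'; python3 -m handwheel '0.5 -0.07 0.6 0 0;0 0 0.8 0 0;0 0 0.8 0 0;0 0 0.3 0 0;0 0 0 0 0'; python3 -m handwheel '0 0 0 0 0;0 0 0 0 0'; python3 - <<'E'
from h import *
b=cam('wrist');T=tool();print(T[:3,3].round(2),np.degrees(np.arctan2(T[1,0],T[0,0])))
save(b,'w7')
E
```

```text
clock: 21.47
eef_pos: [586.6, 197.4, 17.7]
tool_rot: [-3.141, 0.0, -0.001]
wrist_force: [0.4, 0.1, 0.1]
width: 0.997
clock: 21.88
eef_pos: [588.1, 197.7, 98.7]
tool_rot: [-3.141, 0.0, -0.008]
wrist_force: [0.6, 0.9, 0.9]
width: 1.002
clock: 22.3
eef_pos: [584.0, 120.4, 95.1]
tool_rot: [3.141, -0.005, -0.001]
wrist_force: [-0.2, 0.6, 0.2]
width: 0.303
clock: 22.47
eef_pos: [584.1, 122.8, 95.4]
tool_rot: [-3.141, 0.0, 0.0]
wrist_force: [-0.3, 0.3, -0.9]
width: 0.008
[584.08 123.    95.44] 0.026761104654589408
```

View pics/w7.png

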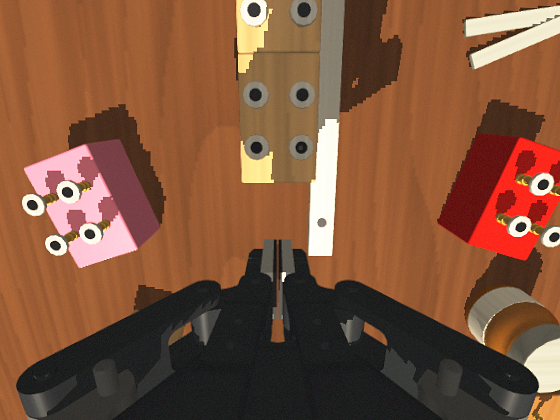

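The blocks are in line with a tight seam at row 52. A final low push on the short block's end, then a side check.

```bash
python3 -m handwheel '0 0.05 0 0.7 0;0 0 0 0.7 0;0 0 0 0.7 0;0 0 0 0.6 0;0 0 0 0.1 0'; python3 -m handwheel '0 0 -0.15 0 0;0 0 -0.2 0 0;0 0 -0.1 0 0;0 0 0 0 0';python3 -m handwheel '0 0 -0.06 0 0;0 0 -0.06 0 0;0 0 0 0 0'; python3 -m handwheel '0 0 -0.05 0 0;0 0 0 0 0'
```

```text
clock: 22.93
eef_pos: [583.0, 123.0, 8.2]
tool_rot: [3.141, 0.002, -0.009]
wrist_force: [-1.0, -0.3, -0.2]
width: -0.007
clock: 23.27
eef_pos: [586.8, 136.8, 13.2]
tool_rot: [-3.141, -0.001, -0.004]
wrist_force: [0.2, 0.7, 0.8]
width: 0.004
clock: 23.52
eef_pos: [586.0, 139.4, 12.2]
tool_rot: [-3.141, 0.001, -0.002]
wrist_force: [0.1, -0.4, -0.0]
width: -0.0
clock: 23.68
eef_pos: [585.8, 140.2, 11.9]
tool_rot: [3.141, -0.002, 0.001]
wrist_force: [-0.2, -1.9, 1.7]
width: 0.002
```

```bash
python3 -m handwheel '0 0 -0.04 0 0;0 0 0 0 0';python3 -m handwheel '0 0 -0.04 0 0;0 0 0 0 0';python3 -m handwheel '0 0 -0.04 0 0;0 0 0 0 0';python3 -m handwheel '0 0 -0.04 0 0;0 0 0 0 0'
```

```text
clock: 23.85
eef_pos: [585.8, 140.2, 11.9]
tool_rot: [3.138, -0.003, 0.0]
wrist_force: [0.1, -5.8, 2.8]
width: -0.004
clock: 24.02
eef_pos: [585.8, 140.2, 11.9]
tool_rot: [3.136, -0.004, 0.0]
wrist_force: [-0.5, -10.0, 2.9]
width: 0.0
clock: 24.18
eef_pos: [585.8, 140.2, 12.0]
tool_rot: [3.134, -0.006, 0.0]
wrist_force: [-0.9, -14.1, 3.4]
width: 0.0
clock: 24.35
eef_pos: [585.8, 140.1, 12.0]
tool_rot: [3.132, -0.007, -0.0]
wrist_force: [-0.4, -17.5, 4.7]
width: 0.002
```

The TCP stalls at y=140.2, exactly 80.0 mm from the long block's 220.2, so the y chain is tight. Back off, clear the view and check x.

```bash
python3 -m handwheel '0 0 0.3 0 0;0 0 0.5 0 0;0 0 0 -0.8 0;0 0 0 -0.9 0;0 0 0 -0.9 0'; python3 -m handwheel '0 0 0.95 -0.5 0;0 0 0.95 -0.5 0;0 0 0.95 -0.5 0;0 0 0.95 0 0;0 0 0.95 0 0';python3 -m handwheel '0 0 0.95 0 0;0 0 0.95 0 0;0 0 0.95 0 0;0 0 0.95 0 0;0 0 0.95 0 0'; python3 -m handwheel '0 0 0 0 0'; python3 - <<'E'
from h import *
T=tool();print(T[:3,3].round(2))
import pickle
a=cam('side');b=cam('top'); pickle.dump(b,open('top2.pkl','wb'));pickle.dump(a,open('side2.pkl','wb'))
f=lambda p:cv2.cvtColor(p['frame'],cv2.COLOR_RGB2BGR)
cv2.imwrite('pics/s7.png',cv2.resize(f(a)[220:350,210:310],None,fx=4.6,fy=4.6,interpolation=cv2.INTER_CUBIC)[:600])
cv2.imwrite('pics/t7.png',cv2.resize(f(b)[190:270,95:255],None,fx=5,fy=5,interpolation=cv2.INTER_CUBIC))
E
```

```text
clock: 24.77
eef_pos: [584.7, 121.1, 89.7]
tool_rot: [-3.141, 0.002, 0.004]
wrist_force: [1.6, 0.8, 0.0]
width: 0.002
clock: 25.18
eef_pos: [586.3, -22.2, 136.1]
tool_rot: [-3.141, 0.0, -0.005]
wrist_force: [1.3, 0.1, -0.2]
width: -0.0
clock: 25.6
eef_pos: [585.3, -164.8, 134.6]
tool_rot: [-3.141, 0.001, -0.0]
wrist_force: [0.4, 0.0, 0.1]
width: -0.004
clock: 25.68
eef_pos: [585.7, -168.5, 134.5]
tool_rot: [3.14, -0.009, 0.002]
wrist_force: [0.3, 0.2, 0.2]
width: -0.007
[ 585.73 -168.5   134.48]
```

View pics/s7.png

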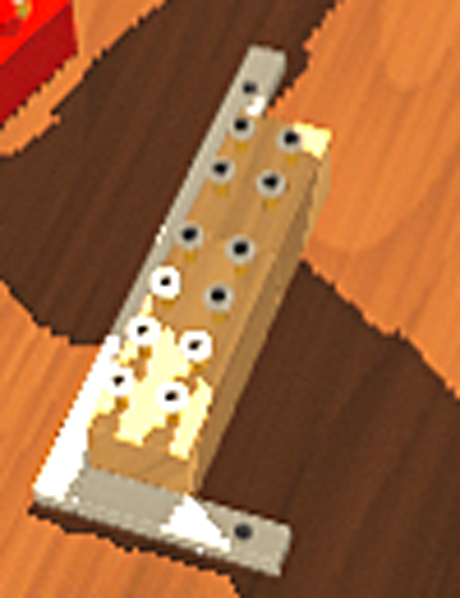

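View pics/t7.png

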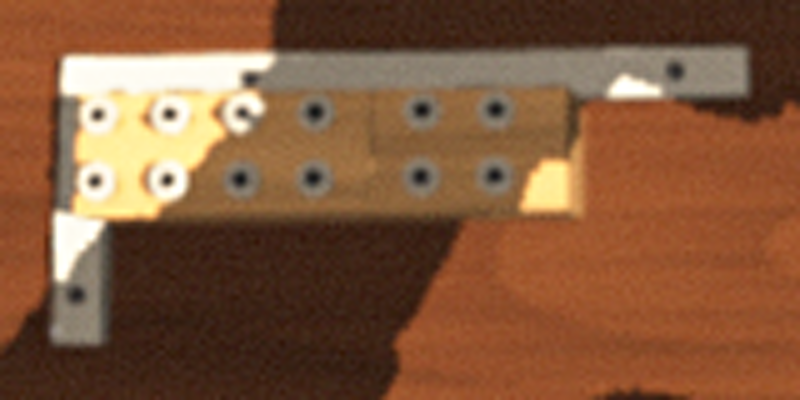

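```bash
python3 - <<'E'
from h import *
import pickle
p=pickle.load(open('top2.pkl','rb'))
g=lambda q,z:atz(p,(np.array(q)+.5)/5-.5+[95,190],z)[:2].round(1).tolist()
print('+x',[g(q,65) for q in[(97,115),(170,115),(242,112),(315,112),(422,110),(496,109)]])
print('-x',[g(q,65) for q in[(95,181),(167,180),(240,179),(313,178),(421,178),(495,177)]])
print('bar inner',[g(q,12) for q in[(112,104),(600,98),(750,96)]],'bar outer',[g(q,12) for q in [(62,57),(400,51),(748,46)]],'holes',[g(q,12) for q in[(250,79),(676,71)]])
E
```

```text
+x [[599.5, 336.6], [599.1, 307.1], [599.9, 278.4], [599.5, 249.3], [599.7, 207.0], [599.7, 177.9]]
-x [[573.4, 336.4], [573.5, 307.5], [573.5, 278.4], [573.5, 249.5], [573.0, 207.0], [573.0, 178.0]]
bar inner [[611.2, 350.5], [610.8, 144.3], [610.7, 81.7]] bar outer [[631.5, 373.0], [631.9, 228.4], [631.8, 82.5]] holes [[620.9, 291.7], [621.7, 112.6]]
```

By the pictures both blocks line up (disc rows centred at x≈586.4, yaw≈0). There is time left, so I'll turn the gripper 90° and confirm contact with the longer bar by a low sideways push on each block.

```bash
python3 -m handwheel '0 0 0 0 -1;0 0 0 0 -1;0 0 0 0 -1;0 0 0 0 -1;0 0 0 0 -1'; python3 -m handwheel '0 0 0 0 -1;0 0 0 0 -1;0 0 0 0 -1;0 0 0 0 -1;0 0 0 0 -1';python3 -m handwheel '0 0 0 0 -1;0 0 0 0 -1;0 0 0 0 -1;0 0 0 0 -1;0 0 0 0 -1';python3 -m handwheel '0 0 0 0 -1;0 0 0 0 -1;0 0 0 0 -1;0 0 0 0 0'; python3 - <<'E'
from h import *
print(tool().round(3))
E
```

```text
clock: 26.2
eef_pos: [585.4, -161.8, 134.6]
tool_rot: [-3.064, -0.688, 0.0]
wrist_force: [-0.0, 0.4, -0.6]
width: 0.004
clock: 26.62
eef_pos: [585.4, -161.7, 134.6]
tool_rot: [-2.843, -1.335, -0.0]
wrist_force: [1.0, -0.4, -0.3]
width: -0.0
clock: 27.03
eef_pos: [585.4, -161.7, 134.6]
tool_rot: [-2.486, -1.919, -0.001]
wrist_force: [-0.6, 1.4, 0.1]
width: -0.003
clock: 27.37
eef_pos: [585.4, -161.8, 134.6]
tool_rot: [-2.217, -2.225, -0.001]
wrist_force: [-0.6, 0.2, -0.5]
width: 0.001
[[-3.00000e-03  1.00000e+00 -0.00000e+00  5.85378e+02]
 [ 1.00000e+00  3.00000e-03  1.00000e-03 -1.61807e+02]
 [ 1.00000e-03 -0.00000e+00 -1.00000e+00  1.34599e+02]
 [ 0.00000e+00  0.00000e+00  0.00000e+00  1.00000e+00]]
```

```bash
python3 -m handwheel '0 0.5 -0.11 0 0;0 0.95 -0.11 0 0;0 0.95 -0.11 0 0;0 0.95 -0.11 0 0;0 0.95 -0.11 0 0'; python3 -m handwheel '0 0.95 -0.11 0 0;0 0.95 -0.11 0 0;0 0.95 -0.11 0 0;0 0.95 -0.11 0 0;0 0.95 -0.11 0 0'; python3 -m handwheel '0 0.95 -0.11 0 0;0 0.95 -0.11 0 0;0 0.95 -0.11 0 0;0 0.95 -0.11 0 0;0 0.95 -0.11 0 0'; python3 -m handwheel '0 0.8 -0.11 0 0;0 0.3 0 0 0;0 0 0 0 0'
```

```text
clock: 27.78
eef_pos: [568.0, -31.9, 134.6]
tool_rot: [-2.224, -2.218, -0.0]
wrist_force: [0.2, 0.2, -1.2]
width: 0.003
clock: 28.2
eef_pos: [551.2, 110.7, 134.8]
tool_rot: [-2.223, -2.219, -0.0]
wrist_force: [1.3, 0.0, 0.2]
width: -0.001
clock: 28.62
eef_pos: [534.5, 253.0, 134.8]
tool_rot: [-2.223, -2.219, 0.0]
wrist_force: [0.6, -0.8, 1.1]
width: -0.001
clock: 28.87
eef_pos: [531.4, 286.3, 134.5]
tool_rot: [-2.219, -2.223, -0.0]
wrist_force: [-0.0, -0.5, 0.3]
width: 0.0
```

```bash
python3 -m handwheel '0 0 0 0.7 0;0 0 0 0.8 0;0 0 0 0.8 0;0 0 0 0.8 0;0 0 0 0.6 0'; python3 -m handwheel '0 0 0 0.3 0;0 0 0 0.05 0;0 0 0 0 0'; python3 -m handwheel '0 0 0.2 0 0;0 0 0.2 0 0;0 0 0.1 0 0;0 0 0 0 0'; python3 -m handwheel '0 0 0.05 0 0;0 0 0.05 0 0;0 0 0 0 0'
```

```text
clock: 29.28
eef_pos: [531.7, 282.0, 21.8]
tool_rot: [-2.224, -2.218, 0.003]
wrist_force: [0.8, -0.6, 0.4]
width: 0.002
clock: 29.53
eef_pos: [532.7, 282.8, 13.1]
tool_rot: [-2.223, -2.219, 0.002]
wrist_force: [-0.0, -0.0, -0.3]
width: -0.003
clock: 29.87
eef_pos: [548.8, 283.6, 14.1]
tool_rot: [2.222, 2.221, 0.001]
wrist_force: [-1.1, -0.5, 0.9]
width: -0.002
clock: 30.12
eef_pos: [548.7, 283.5, 13.3]
tool_rot: [-2.219, -2.22, 0.004]
wrist_force: [-7.7, -0.1, 5.6]
width: -0.0
```

```bash
python3 -m handwheel '0 0 0.05 0 0;0 0 0 0 0'; python3 -m handwheel '0 0 0.05 0 0;0 0 0 0 0'; python3 -m handwheel '0 0 -0.5 0 0;0 0 -0.3 0 0;0 -0.8 0 0 0;0 -0.9 0 0 0;0 -0.9 0 0 0'; python3 -m handwheel '0 -0.5 0 0 0;0 0 0 0 0'
```

```text
clock: 30.28
eef_pos: [548.7, 283.5, 13.2]
tool_rot: [-2.218, -2.219, 0.007]
wrist_force: [-11.8, -0.1, 8.3]
width: 0.0
clock: 30.45
eef_pos: [548.6, 283.5, 13.0]
tool_rot: [-2.216, -2.218, 0.011]
wrist_force: [-15.6, 0.3, 10.0]
width: 0.003
clock: 30.87
eef_pos: [530.4, 205.2, 13.6]
tool_rot: [2.219, 2.222, 0.002]
wrist_force: [0.7, -0.0, -0.3]
width: -0.001
clock: 31.03
eef_pos: [530.4, 187.7, 13.5]
tool_rot: [2.225, 2.216, -0.0]
wrist_force: [0.0, -0.1, -1.4]
width: 0.001
```

The long block did not move under 15 N, so it is seated. Now the same on the short block.

```bash
python3 -m handwheel '0 0 0.2 0 0;0 0 0.2 0 0;0 0 0.13 0 0;0 0 0 0 0'; python3 -m handwheel '0 0 0.05 0 0;0 0 0 0 0';python3 -m handwheel '0 0 0.05 0 0;0 0 0 0 0'; python3 -m handwheel '0 0 0.05 0 0;0 0 0 0 0'
```

```text
clock: 31.37
eef_pos: [547.7, 191.3, 13.4]
tool_rot: [2.22, 2.221, 0.003]
wrist_force: [0.1, 0.2, 0.1]
width: 0.007
clock: 31.53
eef_pos: [547.4, 191.0, 13.0]
tool_rot: [2.221, 2.222, -0.0]
wrist_force: [-0.1, -0.1, 0.1]
width: -0.0
clock: 31.7
eef_pos: [548.8, 190.7, 13.1]
tool_rot: [2.222, 2.221, -0.0]
wrist_force: [0.2, -1.0, 0.4]
width: 0.002
clock: 31.87
eef_pos: [548.9, 190.6, 12.9]
tool_rot: [-2.22, -2.22, 0.003]
wrist_force: [-3.6, 1.2, 2.5]
width: 0.003
```

```bash
python3 -m handwheel '0 0 0.05 0 0;0 0 0 0 0';python3 -m handwheel '0 0 0.05 0 0;0 0 0 0 0'; python3 -m handwheel '0 0 -0.4 0 0;0 0 -0.5 0 0;0 0 -0.5 -0.5 0;0 0 -0.5 -0.8 0;0 0 -0.5 -0.9 0';python3 -m handwheel '0 -0.8 0 -0.9 0;0 -0.9 0 -0.3 0;0 -0.9 0 0 0;0 -0.9 0 0 0;0 -0.9 0 0 0'; python3 -m handwheel '0 -0.9 0 0 0;0 -0.9 0 0 0;0 -0.9 0 0 0;0 -0.9 0 0 0;0 0 0 0 0'; python3 -m handwheel '0 0 0 0 0'; python3 - <<'E'
from h import *
T=tool();print(T[:3,3].round(2))
import pickle
a=cam('side');b=cam('top'); pickle.dump(b,open('top3.pkl','wb'))
f=lambda p:cv2.cvtColor(p['frame'],cv2.COLOR_RGB2BGR)
cv2.imwrite('pics/s8.png',cv2.resize(f(a)[220:350,210:310],None,fx=4.6,fy=4.6,interpolation=cv2.INTER_CUBIC)[:600])
save(b,'t8')
E
```

```text
clock: 32.03
eef_pos: [548.8, 190.5, 12.8]
tool_rot: [-2.219, -2.219, 0.006]
wrist_force: [-8.7, 1.5, 5.7]
width: 0.002
clock: 32.2
eef_pos: [548.8, 190.5, 12.6]
tool_rot: [-2.217, -2.218, 0.009]
wrist_force: [-11.9, 0.5, 7.9]
width: -0.0
clock: 32.62
eef_pos: [479.9, 190.0, 78.6]
tool_rot: [-2.222, -2.22, 0.003]
wrist_force: [0.9, 0.3, -0.2]
width: -0.002
clock: 33.03
eef_pos: [481.9, 57.2, 116.0]
tool_rot: [2.22, 2.22, 0.002]
wrist_force: [0.5, 1.3, -0.5]
width: -0.001
clock: 33.45
eef_pos: [482.3, -53.9, 115.6]
tool_rot: [2.225, 2.213, -0.0]
wrist_force: [0.9, -0.1, -0.5]
width: 0.003
clock: 33.53
eef_pos: [481.6, -51.0, 115.4]
tool_rot: [2.225, 2.216, 0.001]
wrist_force: [1.0, 0.2, 0.4]
width: -0.004
[481.6  -51.05 115.38]
```

View pics/s8.png

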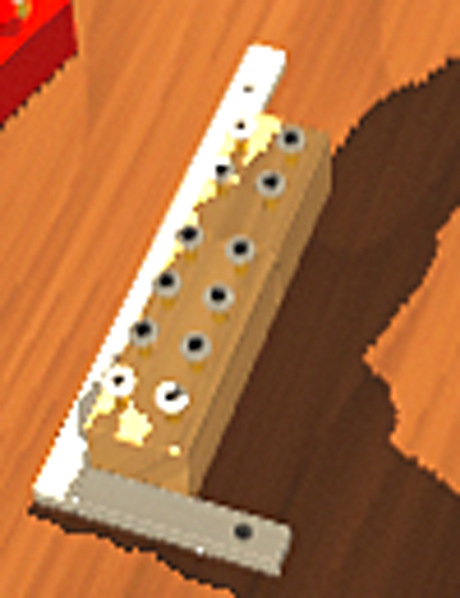

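View pics/t8.png

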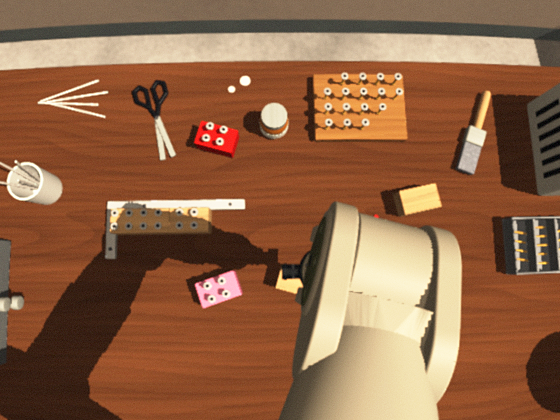

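Both views show the two blocks upright, lengthwise and flush in the corner, at (108-211, 205-235) in the top view. The pink and red blocks are where they were. Handing in.

```bash
python3 -c "
from cell import env
print(env.get_obs()['wrist_force'].round(1)); print(env.finish_job())"
```

```text
[-0.3  0.1  0.2]
the job is handed in; nothing more can be done
None
```

Both blocks are packed in the corner, upright with screws on top. I handed the job in at about 34 s.

- **Long block:** I carried it in first and slid it against both bars. A low push with the closed fingers on its end (16 N) and on its side (15 N) did not move it any further.
- **Short block:** I then put it against the longer bar and pushed it up to the long block. It did not move further under 17 N on its end or 12 N on its side. The fingers stopped exactly 80.0 mm from where they had stopped on the long block, which is the short block's length, so there is no gap between the two.
- **Last camera checks:** Before the final side pushes, the disc rows were centred at x≈586.4 mm, with yaw about 0, and the target was 586. The pictures after those pushes showed both blocks still in place and the gripper clear of everything. The pink block and the red one by the scissors are where they started. The other red block, beyond the plain blocks, was hidden behind the arm in that last picture.
- **Disagreement:** The arm's contact positions put the longer bar about 1.3 mm nearer the robot than the pictures do. That is within the 2 mm camera calibration.

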